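Push a drawer front through the width gauge

ROBOT

A 6-joint arm with a two-finger parallel gripper is mounted at the origin on a cart in front of the work surface, level with it; the furniture and walls round the work are solid. World frame = base frame: x ahead of the robot, y to its left, z up, the work surface at z = 0. Lengths are in m, angles in degrees, forces in N, time in s.
With the tool pointing down it reaches from about 0.35 to 0.875 m from the base axis. Payload 4.2 kg.
Tool frame: the origin (TCP) lies between the finger pads; the fingertips stand 14 mm ahead of it and the grasp point (between the pads) lies 5 mm behind it; z points along the fingers, y is the line along which they close (so a half turn about z gives the same grasp; the last joint's range is limited). The gripper opens to 87 mm and grips with 3 to 60 N. Pads are 19 mm wide; open, the fingers measure 117 mm over their backs; the gripper's body (75 mm by 190 mm) begins 51 mm behind the grasp point.
Start: joints at [-60.986, 22.042, 0.453, 0, -68.411, -14.817], TCP at [0.153, -0.606, 0.237] pointing down, gripper open.
Joint ranges: [-179.83, 179.83], [-69.29, 118.12], [-61.27, 80.66], [-181.25, 117.63], [-171.15, -9.14], [-177.46, 177.46]. Speed limits (degrees/s): [159.86, 159.86, 180, 180, 180, 180].

INTERFACE

Orientations are given as a 3x3 rotation matrix whose columns are the frame's x, y, z axes.
In Python, from station import * gives the robot as it stands. The module is installed in compiled form; this text tells all that it offers.
- The arm moves only by the tool play_rows, never from a script. Its argument "steps" is a list of rows, each an object of numbers: "ax", "ay", "az": the turn, a rotation vector about the tool's x, y, z in degrees; "dx", "dy", "dz": the shift along the tool's x, y, z in mm; "claw": the finger opening in mm, from 0 to 87. A call has 1 to 20 rows; each row shifts and turns the commanded pose from where the row before left it, along the tool's axes as they then stand; what a row does not reach is not made up. A row lasts 1/10 s, in which the tool goes at most 50 mm and 8.59 degrees, less where a joint would pass 70% of its speed; a pose out of reach is approached as far as the arm can. A call with a gripper value outside its range is refused whole. The fingers move at their own pace and stop on an object; the grip force is fixed at half the most. Time passes only in rows, so rows that do not move let the fingers close. It gives the time, the measured TCP pose, the force, the opening and the grip force at its end, in the units of the state.
- sense(): the state, without advancing time (a new reading comes with each control period).
- capture(name): name is "scene" or "top" or "wrist"; returns a dict with "frame" (400x640x3 uint8, blue, green, red), "range_z" (400x640 float32, m along the optical axis (not along the pixel's ray), 0 where there is no reading), "fx", "fy", "cx", "cy" (pixels), "xyz" and "rotation" of the camera in the world. Camera axes: x right, y down, z forward; pixel columns grow to the right and rows downward; lengths in m; the calibration is good to about 2 mm. A picture is of the moment at which its call begins.
- finish_job(): hands the job in; it is judged then, once.
The state is a dict: "time_s": time; "joints": joint angles; "joint_velocities": joint speeds; "effort": joint torques, N m; "tcp_pos": TCP position; "ee_rot": TCP orientation; "wrist_force": force on the tool from outside, world axes, zero at the start; "moment": the same for the moment, N m; "gripper_width": opening from 0.0 (shut) to 1.0 (fully open); "gripper_force": force on a finger pad.
Only numpy, scipy, OpenCV 4.12 (cv2) and the standard library are available. Lean on these libraries where they do the work, as an engineer would, in place of code of your own. Each camera call takes 0.05 s, during which the arm holds its last target. There are 200 camera calls.

TASK

Check the width of the small wooden drawer front: line it up and push it along the table through the narrow gap between the two wooden cheeks of the width gauge, from the side it lies on to the other, until all of it is just clear of the cheeks on the far side. Only push it flat on the table with the fingers, do not lift or tip it, do not ram it against the cheeks, and leave the other things where they are. Finish with the hand away from it.

Things in the scene. Friction and masses are not known exactly. Their poses are not given: they have to be found in the camera images.
- drawer_front: loose pale wooden drawer front, 120 mm long (its x), 90 wide (y), 18 thick, with a raised field 92 x 62 mm on top (21 mm in all) and a dark hole at its centre; 0.2 kg. Origin: centre of the underside, z up. It starts on the gauge's -x side (left of the gauge as the robot sees it), up to 4 cm off the line of the gap and turned up to 0.4 rad from it
- gauge: fixed width gauge: two darker wooden cheeks, each 60 mm long (x), 36 wide (y), 30 high, a black knob on top (43 mm high in all). The gap between is 94 mm wide (inner faces at y = +-47 mm), 60 long (x = -30 to 30 mm), open above; inner upright edges rounded to 10 mm. Origin: on the table, mid-gap, z up; x runs along the gap, the way to push (to the robot's right, world -y +-0.2 rad)
- tape_measure: yellow tape measure, 35 x 90 x 63 mm, bystander beyond the gauge; origin at the centre of its underside
- wax_tin: round wax tin with red lid, 74 mm across, 40 mm high, bystander; origin at the centre of its underside
- screw_tin: round open tin of screws, 84 mm across, 29 mm high, bystander; origin at the centre of its underside

How it is judged:
By the outcome, as a careful person would: the job done as asked, in the order asked, and still so for the second after the job is handed in, with the robot touching nothing.
It also fails if it takes over 72 s, if anything falls off the work surface, if the arm or the gripper's body presses on something with over 40 N, if the wrist force passes 120 N, or if a joint passes its speed limit or range.

## Working session

There is one attempt and no reset: what is moved stays moved. The work goes in short steps, Python scripts to look and compute and a tool call to move; the robot and the scene stay as the last step left them, time stands still between calls to the robot, and variables do not carry over. Pictures are saved under pics/ and viewed, at most 13 in all, crops included, and the job is handed in when it is done.

Besides the shell and the picture viewer there is one more tool, called after ">>>" as name(argument=value, ...), one argument or row to a line, values as JSON. play_rows: Moves the arm, as the interface text tells. Its arguments: {"type":"object","properties":{"steps":{"type":"array"}},"required":["steps"]}

```bash
mkdir -p pics; python3 - <<'E'
from station import *
import cv2,numpy as np
s=sense();print(s['tcp_pos'],np.round(s['ee_rot'],3),s['gripper_width'],s['time_s'])
for n in('top','scene'):
    c=capture(n);cv2.imwrite(f'pics/{n}0.png',c['frame']);np.savez(f'{n}0.npz',**c)
    print(n,c['fx'],c['cx'],c['cy'],c['xyz'],np.round(c['rotation'],3).tolist())
E
```

```text
[ 0.15316775 -0.6053494   0.23545505] [[-0.969 -0.245 -0.001]
 [-0.245  0.969  0.002]
 [ 0.     0.002 -1.   ]] 1.0007219850157651 0.0
top 429.89911532371997 316.88064288254594 196.6334911837943 [ 0.43130617 -0.25432505  0.9643754 ] [[-0.013, -0.987, 0.163], [-1.0, 0.017, 0.022], [-0.025, -0.162, -0.986]]
scene 503.4256363961173 312.1263595683122 195.7835839039729 [-0.01967586 -1.03756633  0.71964308] [[0.787, -0.373, 0.492], [-0.617, -0.447, 0.648], [-0.022, -0.813, -0.582]]
```

View pics/top0.png

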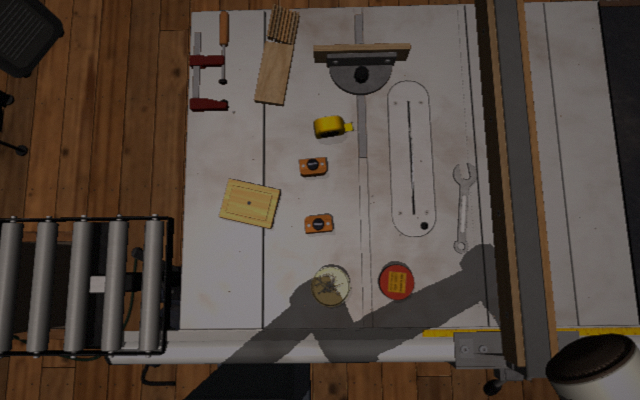

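The top view shows the drawer front around (249,203), turned about 13°, and the cheeks at (313,166) and (319,224). The tape is at (328,127) and the tins are at (331,285) and (396,282). Next I measure the board and the cheeks.

```bash
cat > h.py <<'E'
import cv2,numpy as np
def ray(c,px,z):
    px=np.atleast_2d(px).astype(float)
    d=np.c_[(px[:,0]-c['cx'])/c['fx'],(px[:,1]-c['cy'])/c['fy'],np.ones(len(px))]@np.array(c['rotation']).T
    o=np.array(c['xyz']);t=(z-o[2])/d[:,2];return (o+d*t[:,None])[:,:2]
def world(c):
    v,u=np.mgrid[:400,:640];Z=c['range_z']
    p=np.stack([(u-c['cx'])/c['fx']*Z,(v-c['cy'])/c['fy']*Z,Z],-1)
    return p@np.array(c['rotation']).T+np.array(c['xyz'])
def rect(c,mask,z):
    n,l,st,ce=cv2.connectedComponentsWithStats(mask.astype(np.uint8))
    out=[]
    for i in range(1,n):
        if st[i,4]<100: continue
        k,_=cv2.findContours((l==i).astype(np.uint8),cv2.RETR_EXTERNAL,cv2.CHAIN_APPROX_NONE)
        P=ray(c,k[0][:,0,:],z);r=cv2.minAreaRect((P*1000).astype(np.float32))
        out.append((ce[i].round(),st[i,4],np.round(r[0],1),np.round(r[1],1),round(r[2],1)))
    return out
def masks(c):
    h=cv2.cvtColor(c['frame'],cv2.COLOR_BGR2HSV);H,S,V=h[...,0],h[...,1],h[...,2]
    return h,(S>70)&(V>90)
E
python3 - <<'E'
from h import *
c=dict(np.load('top0.npz'));h,_=masks(c);W=world(c)
for p in[(240,195),(249,215),(270,200),(231,220),(305,167),(323,167),(310,225),(328,225),(285,195)]:print(p,h[p[1],p[0]],W[p[1],p[0]].round(4))
m=(h[...,1]>80)&(h[...,2]>60);R=np.zeros_like(m);R[145:245,205:345]=1
for r in rect(c,m&R,.018):print('z18',r)
for r in rect(c,m&R,.03):print('z30',r)
# height-based
for lo,hi,z in((.010,.05,.018),(.02,.05,.03)):
  for r in rect(c,(W[...,2]>lo)&(W[...,2]<hi)&R,z):print('h',lo,r)
cv2.imwrite('pics/crop.png',cv2.resize(np.hstack([c['frame'][140:250,200:350],(m[140:250,200:350,None]*np.uint8(255)).repeat(3,2)]),None,fx=2.6,fy=2.6))
E
```

```text
(240, 195) [ 20 133 136] [ 0.5934 -0.0614  0.0214]
(249, 215) [ 19 139 138] [ 0.5482 -0.0819  0.0201]
(270, 200) [ 18 133 109] [ 0.5814 -0.1283  0.0186]
(231, 220) [ 12  35 108] [ 0.5395 -0.0384  0.0043]
(305, 167) [ 13 189 128] [ 0.6531 -0.2077  0.0284]
(323, 167) [ 13 203 112] [ 0.6519 -0.2479  0.0305]
(310, 225) [  9  94 122] [ 0.5227 -0.2176  0.0319]
(328, 225) [ 12 153 118] [ 0.5223 -0.2568  0.0301]
(285, 195) [ 10  23 133] [ 0.5947 -0.1604  0.0035]
z18 (array([312., 166.]), np.int32(294), array([ 658.7, -224.1]), array([36. , 61.1]), 4.7)
z18 (array([249., 203.]), np.int32(2127), array([575.5, -81.5]), array([119.7,  90.4]), 76.2)
z18 (array([318., 223.]), np.int32(324), array([ 528. , -234.7]), array([37.2, 60.7]), 6.0)
z30 (array([312., 166.]), np.int32(294), array([ 655.8, -224.5]), array([35.5, 60.4]), 4.7)
z30 (array([249., 203.]), np.int32(2127), array([573.7, -83.7]), array([118.2,  89.2]), 76.2)
z30 (array([318., 223.]), np.int32(324), array([ 526.8, -234.9]), array([36.8, 59.9]), 6.0)
h 0.01 (array([312., 166.]), np.int32(454), array([ 656.9, -223.2]), array([40.1, 60.3]), 4.2)
h 0.01 (array([249., 203.]), np.int32(2133), array([575.8, -80.8]), array([120.3,  90. ]), 76.3)
h 0.01 (array([317., 224.]), np.int32(456), array([ 527.3, -233.7]), array([37.9, 60.4]), 4.3)
h 0.02 (array([312., 166.]), np.int32(431), array([ 655. , -223.6]), array([37.7, 59.5]), 4.2)
h 0.02 (array([249., 202.]), np.int32(736), array([576.6, -81.2]), array([93.4, 65.9]), 75.8)
h 0.02 (array([317., 223.]), np.int32(446), array([ 526.6, -233.9]), array([36.5, 59.7]), 5.4)
```

View pics/crop.png

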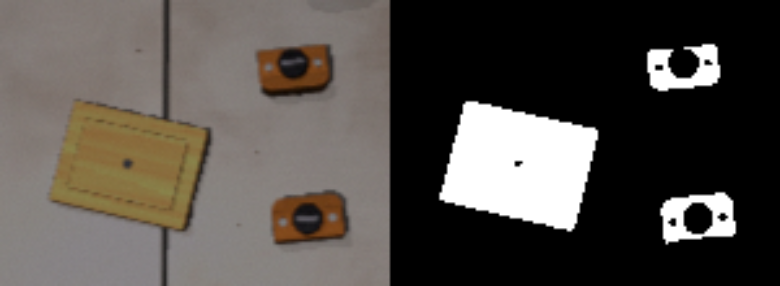

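View pics/scene0.png

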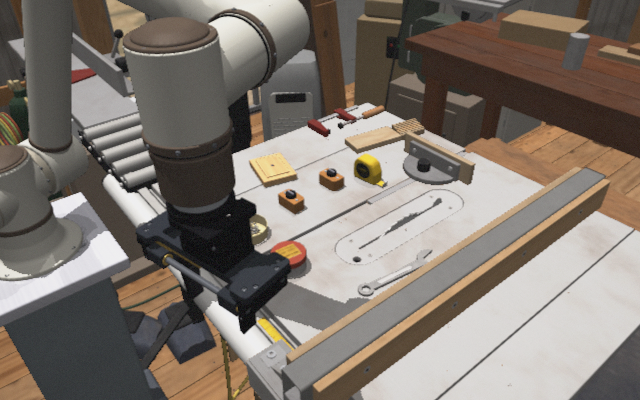

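The board sits about 4 mm off the gap line and needs about +18° of turn. Pushing its trailing edge with two fingers held square to the gap should align it. First I turn the tool so its x axis points along the gap, then move in behind the board.

>>> play_rows(
  steps=[
    {"az": -8.03, "claw": 50},
    {"az": -8.03, "claw": 50},
    {"az": -8.03, "claw": 50},
    {"az": -8.03, "claw": 50},
    {"az": -8.03, "claw": 50},
    {"az": -8.03, "claw": 50},
    {"az": -8.03, "claw": 50},
    {"az": -8.03, "claw": 50},
    {"az": -8.03, "claw": 50},
    {"az": -8.03, "claw": 50},
  ],
)

```text
invalid input at $.steps[0]: expected keys ax, ay, az, dx, dy, dz, claw
```

>>> play_rows(
  steps=[
    {"dx": -31, "dy": -24.5, "claw": 50},
    {"dx": -31, "dy": -24.5, "claw": 50},
    {"dx": -31, "dy": -24.5, "claw": 50},
    {"dx": -31, "dy": -24.5, "claw": 50},
    {"dx": -31, "dy": -24.5, "claw": 50},
    {"dx": -31, "dy": -24.5, "claw": 50},
    {"dx": -31, "dy": -24.5, "claw": 50},
    {"dx": -31, "dy": -24.5, "claw": 50},
    {"dx": -31, "dy": -24.5, "claw": 50},
    {"dx": -31, "dy": -24.5, "claw": 50},
    {"dx": -31, "dy": -24.5, "claw": 50},
    {"dx": -31, "dy": -24.5, "claw": 50},
    {"dx": -31, "dy": -24.5, "claw": 50},
    {"dx": -31, "dy": -24.5, "claw": 50},
    {"dx": -31, "dy": -24.5, "claw": 50},
    {"dx": -31, "dy": -24.5, "claw": 50},
    {"dx": -31, "dy": -24.5, "claw": 50},
    {"dx": -31, "dy": -24.5, "claw": 50},
    {"dx": -31, "dy": -24.5, "claw": 50},
    {"claw": 50},
  ],
)

```text
invalid input at $.steps[0]: expected keys ax, ay, az, dx, dy, dz, claw
```

```bash
cat > st.py <<'E'
from station import *
from h import *
G=np.array([.591,-.229]);th=np.deg2rad(-85.5);X=np.array([np.cos(th),np.sin(th)]);Y=np.array([-X[1],X[0]])
def tcp():
    s=sense();p=s['tcp_pos'];q=np.array(p[:2])-G
    R=np.array(s['ee_rot']);print('tcp',np.round(p,4),'gauge along/lat mm',(q@X*1e3).round(1),(q@Y*1e3).round(1),'tool x yaw',np.rad2deg(np.arctan2(R[1,0],R[0,0])).round(2),'tilt',R[:2,2].round(4),'F',np.round(s['wrist_force'],1),'w',round(s['gripper_width']*87,1),'t',s['time_s'])
    return s
E
python3 -c "
from st import *
tcp()"
```

```text
tcp [ 0.1532 -0.6054  0.2356] gauge along/lat mm 340.9 -466.0 tool x yaw -165.81 tilt [-0.0006  0.0019] F [-1.2  0.2 -0.3] w 86.8 t 0.1
```

>>> play_rows(
  steps=[
    {"ax": 0, "ay": 0, "az": -8.03, "dx": 0, "dy": 0, "dz": 0, "claw": 50},
    {"ax": 0, "ay": 0, "az": -8.03, "dx": 0, "dy": 0, "dz": 0, "claw": 50},
    {"ax": 0, "ay": 0, "az": -8.03, "dx": 0, "dy": 0, "dz": 0, "claw": 50},
    {"ax": 0, "ay": 0, "az": -8.03, "dx": 0, "dy": 0, "dz": 0, "claw": 50},
    {"ax": 0, "ay": 0, "az": -8.03, "dx": 0, "dy": 0, "dz": 0, "claw": 50},
    {"ax": 0, "ay": 0, "az": -8.03, "dx": 0, "dy": 0, "dz": 0, "claw": 50},
    {"ax": 0, "ay": 0, "az": -8.03, "dx": 0, "dy": 0, "dz": 0, "claw": 50},
    {"ax": 0, "ay": 0, "az": -8.03, "dx": 0, "dy": 0, "dz": 0, "claw": 50},
    {"ax": 0, "ay": 0, "az": -8.03, "dx": 0, "dy": 0, "dz": 0, "claw": 50},
    {"ax": 0, "ay": 0, "az": -8.03, "dx": 0, "dy": 0, "dz": 0, "claw": 50},
    {"ax": 0, "ay": 0, "az": 0, "dx": 0, "dy": 0, "dz": 0, "claw": 50},
  ],
)

```text
time_s: 1.2
tcp_pos: [0.1533, -0.6056, 0.236]
ee_rot: [[0.078, -0.997, -0.0], [-0.997, -0.078, 0.001], [-0.001, 0.0, -1.0]]
wrist_force: [0.4, 0.5, -0.8]
gripper_width: 0.579
gripper_force: 0.0
```

```bash
python3 -c "
from st import *
tcp()"
```

```text
tcp [ 0.1533 -0.6056  0.236 ] gauge along/lat mm 341.1 -465.9 tool x yaw -85.52 tilt [-0.0004  0.0011] F [ 0.4  0.5 -0.8] w 50.3 t 1.2
```

>>> play_rows(
  steps=[
    {"ax": 0, "ay": 0, "az": 0, "dx": -31.4, "dy": -24.5, "dz": 0, "claw": 50},
    {"ax": 0, "ay": 0, "az": 0, "dx": -31.4, "dy": -24.5, "dz": 0, "claw": 50},
    {"ax": 0, "ay": 0, "az": 0, "dx": -31.4, "dy": -24.5, "dz": 0, "claw": 50},
    {"ax": 0, "ay": 0, "az": 0, "dx": -31.4, "dy": -24.5, "dz": 0, "claw": 50},
    {"ax": 0, "ay": 0, "az": 0, "dx": -31.4, "dy": -24.5, "dz": 0, "claw": 50},
    {"ax": 0, "ay": 0, "az": 0, "dx": -31.4, "dy": -24.5, "dz": 0, "claw": 50},
    {"ax": 0, "ay": 0, "az": 0, "dx": -31.4, "dy": -24.5, "dz": 0, "claw": 50},
    {"ax": 0, "ay": 0, "az": 0, "dx": -31.4, "dy": -24.5, "dz": 0, "claw": 50},
    {"ax": 0, "ay": 0, "az": 0, "dx": -31.4, "dy": -24.5, "dz": 0, "claw": 50},
    {"ax": 0, "ay": 0, "az": 0, "dx": -31.4, "dy": -24.5, "dz": 0, "claw": 50},
    {"ax": 0, "ay": 0, "az": 0, "dx": -31.4, "dy": -24.5, "dz": 0, "claw": 50},
    {"ax": 0, "ay": 0, "az": 0, "dx": -31.4, "dy": -24.5, "dz": 0, "claw": 50},
    {"ax": 0, "ay": 0, "az": 0, "dx": -31.4, "dy": -24.5, "dz": 0, "claw": 50},
    {"ax": 0, "ay": 0, "az": 0, "dx": -31.4, "dy": -24.5, "dz": 0, "claw": 50},
    {"ax": 0, "ay": 0, "az": 0, "dx": -31.4, "dy": -24.5, "dz": 0, "claw": 50},
    {"ax": 0, "ay": 0, "az": 0, "dx": -31.4, "dy": -24.5, "dz": 0, "claw": 50},
    {"ax": 0, "ay": 0, "az": 0, "dx": -31.4, "dy": -24.5, "dz": 0, "claw": 50},
    {"ax": 0, "ay": 0, "az": 0, "dx": -31.4, "dy": -24.5, "dz": 0, "claw": 50},
    {"ax": 0, "ay": 0, "az": 0, "dx": -31.4, "dy": -24.5, "dz": 0, "claw": 50},
    {"ax": 0, "ay": 0, "az": 0, "dx": 0, "dy": 0, "dz": 0, "claw": 50},
  ],
)

```text
time_s: 3.2
tcp_pos: [0.5727, 0.0287, 0.2356]
ee_rot: [[0.079, -0.997, 0.0], [-0.997, -0.079, 0.0], [-0.0, -0.0, -1.0]]
wrist_force: [0.8, -1.3, -0.1]
gripper_width: 0.574
gripper_force: 0.0
```

```bash
cat >> st.py <<'E'
def look(n='wrist',name=None,view=None):
    c=capture(n);np.savez('last.npz',**c)
    if name: cv2.imwrite(f'pics/{name}.png',c['frame'])
    return c
E
python3 -c "
from st import *
tcp()
c=look('wrist','w1');W=world(c);print(c['xyz'],np.round(c['rotation'],2).tolist())"
```

```text
tcp [0.5727 0.0287 0.2356] gauge along/lat mm -258.4 1.9 tool x yaw -85.46 tilt [0.0002 0.0001] F [ 0.8 -1.3 -0.1] w 49.9 t 3.2
[ 0.57814438 -0.04641042  0.38163555] [[-1.0, -0.08, -0.02], [-0.08, 0.96, 0.28], [-0.0, 0.28, -0.96]]
```

View pics/w1.png

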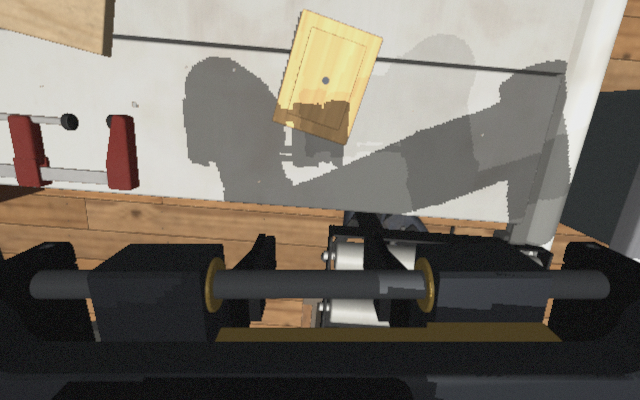

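The wrist view shows the board at (328,80), with its trailing edge at about row 130 and the table edge near row 200. Before lowering I check the heights near the table edge.

```bash
python3 -c "
from st import *
c=dict(np.load('top0.npz'));W=world(c)
for y in np.arange(0,.16,.02):
  m=(abs(W[...,1]-y)<.01)&(W[...,0]>.46)&(W[...,0]<.69)&(c['range_z']>0);print(round(y,2),m.sum(),np.percentile(W[m][:,2],[2,50,100]).round(3) if m.sum() else '')
"
```

```text
0.0 862 [-0.004 -0.     0.005]
0.02 860 [-0.004 -0.001  0.005]
0.04 868 [-0.004 -0.     0.005]
0.06 861 [-0.004 -0.001  0.004]
0.08 142 [-0.005 -0.002  0.004]
0.1 3 [-0.036 -0.024 -0.015]
0.12 549 [-0.048 -0.013  0.005]
0.14 409 [-0.021  0.005  0.012]
```

>>> play_rows(
  steps=[
    {"ax": 0, "ay": 0, "az": 0, "dx": 0, "dy": 0, "dz": 30, "claw": 50},
    {"ax": 0, "ay": 0, "az": 0, "dx": 0, "dy": 0, "dz": 30, "claw": 50},
    {"ax": 0, "ay": 0, "az": 0, "dx": 0, "dy": 0, "dz": 30, "claw": 50},
    {"ax": 0, "ay": 0, "az": 0, "dx": 0, "dy": 0, "dz": 30, "claw": 50},
    {"ax": 0, "ay": 0, "az": 0, "dx": 0, "dy": 0, "dz": 30, "claw": 50},
    {"ax": 0, "ay": 0, "az": 0, "dx": 0, "dy": 0, "dz": 25, "claw": 50},
    {"ax": 0, "ay": 0, "az": 0, "dx": 0, "dy": 0, "dz": 20, "claw": 50},
    {"ax": 0, "ay": 0, "az": 0, "dx": 0, "dy": 0, "dz": 10, "claw": 50},
    {"ax": 0, "ay": 0, "az": 0, "dx": 0, "dy": 0, "dz": 5, "claw": 50},
    {"ax": 0, "ay": 0, "az": 0, "dx": 0, "dy": 0, "dz": 5, "claw": 50},
    {"ax": 0, "ay": 0, "az": 0, "dx": 0, "dy": 0, "dz": 5, "claw": 50},
    {"ax": 0, "ay": 0, "az": 0, "dx": 0, "dy": 0, "dz": 3, "claw": 50},
    {"ax": 0, "ay": 0, "az": 0, "dx": 0, "dy": 0, "dz": 0, "claw": 50},
  ],
)

```text
time_s: 4.55
tcp_pos: [0.5711, 0.0255, 0.0145]
ee_rot: [[0.079, -0.997, 0.001], [-0.997, -0.079, 0.0], [-0.0, -0.001, -1.0]]
wrist_force: [-0.5, -0.2, 3.6]
gripper_width: 0.571
gripper_force: 1.8
```

>>> play_rows(
  steps=[
    {"ax": 0, "ay": 0, "az": 0, "dx": 4, "dy": 0, "dz": 0, "claw": 50},
    {"ax": 0, "ay": 0, "az": 0, "dx": 4, "dy": 0, "dz": 0, "claw": 50},
    {"ax": 0, "ay": 0, "az": 0, "dx": 4, "dy": 0, "dz": 0, "claw": 50},
    {"ax": 0, "ay": 0, "az": 0, "dx": 4, "dy": 0, "dz": 0, "claw": 50},
    {"ax": 0, "ay": 0, "az": 0, "dx": 4, "dy": 0, "dz": 0, "claw": 50},
    {"ax": 0, "ay": 0, "az": 0, "dx": 4, "dy": 0, "dz": 0, "claw": 50},
    {"ax": 0, "ay": 0, "az": 0, "dx": 4, "dy": 0, "dz": 0, "claw": 50},
    {"ax": 0, "ay": 0, "az": 0, "dx": 4, "dy": 0, "dz": 0, "claw": 50},
    {"ax": 0, "ay": 0, "az": 0, "dx": 4, "dy": 0, "dz": 0, "claw": 50},
    {"ax": 0, "ay": 0, "az": 0, "dx": 4, "dy": 0, "dz": 0, "claw": 50},
    {"ax": 0, "ay": 0, "az": 0, "dx": 0, "dy": 0, "dz": 0, "claw": 50},
  ],
)

```text
time_s: 5.65
tcp_pos: [0.5749, -0.0144, 0.0145]
ee_rot: [[0.078, -0.997, 0.003], [-0.997, -0.078, 0.001], [-0.001, -0.003, -1.0]]
wrist_force: [0.3, 2.2, 5.3]
gripper_width: 0.575
gripper_force: 2.9
```

```bash
cat >> st.py <<'E'
def board(c):
    m=masks(c)[0];k=(m[...,1]>70)&(m[...,2]>60)
    n,l,stt,ce=cv2.connectedComponentsWithStats(k.astype(np.uint8))
    W=world(c)
    for i in range(1,n):
        if 700<stt[i,4]:
            kk,_=cv2.findContours((l==i).astype(np.uint8),cv2.RETR_EXTERNAL,cv2.CHAIN_APPROX_NONE)
            P=ray(c,kk[0][:,0,:],.018);r=cv2.minAreaRect((P*1000).astype(np.float32))
            if 110<max(r[1])<140 and 80<min(r[1])<105:
                q=np.array(r[0])/1e3-G;print('board px',ce[i].round(),'size',np.round(r[1],1),'along/lat',(q@X*1e3).round(1),(q@Y*1e3).round(1),'turn vs gauge',round((r[2]+85.5+45)%90-45,2))
E
python3 -c "
from st import *
tcp();board(look('top','t2'))"
```

```text
tcp [ 0.5749 -0.0144  0.0145] gauge along/lat mm -215.2 0.7 tool x yaw -85.52 tilt [0.0028 0.0009] F [0.3 2.2 5.3] w 50.0 t 5.65
board px [258. 202.] size [120.1  91. ] along/lat -135.7 -0.8 turn vs gauge -14.83
```

View pics/t2.png

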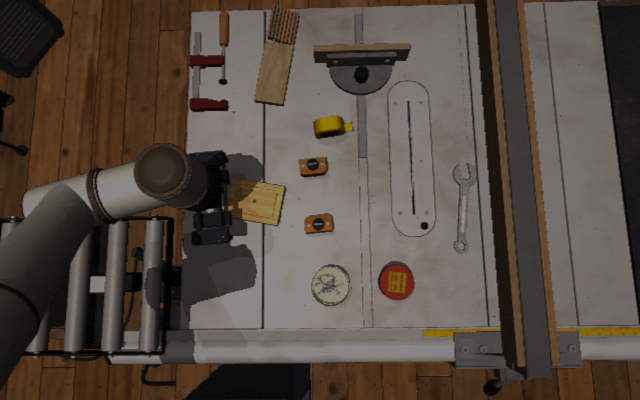

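The board, at (262,203), is turning the right way. My descent sum came out 5 mm too low and the fingertips brush the table, so I raise by 6 mm and keep pushing.

>>> play_rows(
  steps=[
    {"ax": 0, "ay": 0, "az": 0, "dx": 0, "dy": 0, "dz": -3, "claw": 50},
    {"ax": 0, "ay": 0, "az": 0, "dx": 0, "dy": 0, "dz": -4, "claw": 50},
    {"ax": 0, "ay": 0, "az": 0, "dx": 3, "dy": 0, "dz": 0, "claw": 50},
    {"ax": 0, "ay": 0, "az": 0, "dx": 3, "dy": 0, "dz": 0, "claw": 50},
    {"ax": 0, "ay": 0, "az": 0, "dx": 3, "dy": 0, "dz": 0, "claw": 50},
    {"ax": 0, "ay": 0, "az": 0, "dx": 3, "dy": 0, "dz": 0, "claw": 50},
    {"ax": 0, "ay": 0, "az": 0, "dx": 3, "dy": 0, "dz": 0, "claw": 50},
    {"ax": 0, "ay": 0, "az": 0, "dx": 3, "dy": 0, "dz": 0, "claw": 50},
    {"ax": 0, "ay": 0, "az": 0, "dx": 3, "dy": 0, "dz": 0, "claw": 50},
    {"ax": 0, "ay": 0, "az": 0, "dx": 0, "dy": 0, "dz": 0, "claw": 50},
  ],
)

```text
time_s: 6.7
tcp_pos: [0.5754, -0.036, 0.0204]
ee_rot: [[0.078, -0.997, -0.0], [-0.997, -0.078, -0.0], [0.0, 0.0, -1.0]]
wrist_force: [0.0, -0.3, 0.2]
gripper_width: 0.573
gripper_force: 0.0
```

```bash
python3 -c "
from st import *
tcp();board(look('top'));board(look('wrist','w3'))"
```

```text
tcp [ 0.5754 -0.036   0.0204] gauge along/lat mm -193.7 -0.4 tool x yaw -85.52 tilt [-0.0001 -0.0002] F [ 0.  -0.3  0.2] w 49.8 t 6.7
board px [268. 199.] size [116.   91.7] along/lat -114.7 5.0 turn vs gauge -10.33
board px [310. 110.] size [111.6  88. ] along/lat -120.4 4.9 turn vs gauge -9.89
```

View pics/w3.png

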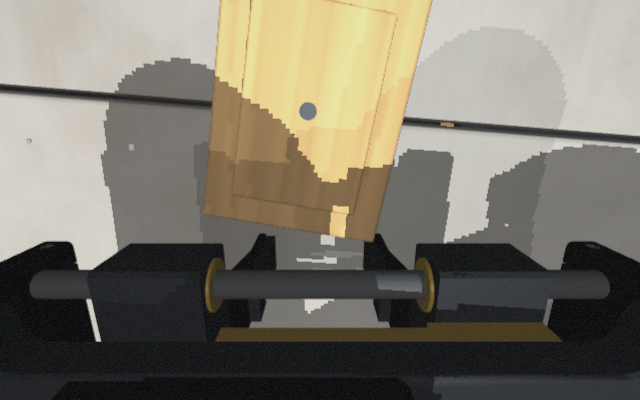

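The board, seen from (205,213) to (375,240), still needs about 10° of turn and has drifted about 5 mm toward the +lat side. Pushing the trailing part of its +lat side toward -lat corrects both. First I check the clearance there.

```bash
python3 -c "
from st import *
c=dict(np.load('top0.npz'));W=world(c);q=W[...,:2]-G;a=q@X;l=q@Y
m=(a>-.27)&(a<-.1)&(l>.06)&(l<.22)&(c['range_z']>0);print(np.percentile(W[m][:,2],[50,90,100]))"
```

```text
[-0.00067221  0.00157601  0.00574987]
```

>>> play_rows(
  steps=[
    {"ax": 0, "ay": 0, "az": 0, "dx": -10, "dy": 0, "dz": 0, "claw": 0},
    {"ax": 0, "ay": 0, "az": 0, "dx": -10, "dy": 0, "dz": 0, "claw": 0},
    {"ax": 0, "ay": 0, "az": 0, "dx": -4, "dy": 0, "dz": 0, "claw": 0},
    {"ax": 0, "ay": 0, "az": 0, "dx": 0, "dy": 0, "dz": 0, "claw": 0},
  ],
)

```text
time_s: 7.2
tcp_pos: [0.5735, -0.0104, 0.0206]
ee_rot: [[0.08, -0.997, 0.0], [-0.997, -0.08, 0.0], [0.0, -0.0, -1.0]]
wrist_force: [-0.1, -0.2, 0.5]
gripper_width: 0.296
gripper_force: 0.0
```

>>> play_rows(
  steps=[
    {"ax": 0, "ay": 0, "az": 0, "dx": 0, "dy": -20, "dz": 0, "claw": 0},
    {"ax": 0, "ay": 0, "az": 0, "dx": 0, "dy": -20, "dz": 0, "claw": 0},
    {"ax": 0, "ay": 0, "az": 0, "dx": 0, "dy": -20, "dz": 0, "claw": 0},
    {"ax": 0, "ay": 0, "az": 0, "dx": 0, "dy": -20, "dz": 0, "claw": 0},
    {"ax": 0, "ay": 0, "az": 0, "dx": 0, "dy": -10, "dz": 0, "claw": 0},
    {"ax": 0, "ay": 0, "az": 0, "dx": 15, "dy": 0, "dz": 0, "claw": 0},
    {"ax": 0, "ay": 0, "az": 0, "dx": 15, "dy": 0, "dz": 0, "claw": 0},
    {"ax": 0, "ay": 0, "az": 0, "dx": 15, "dy": 0, "dz": 0, "claw": 0},
    {"ax": 0, "ay": 0, "az": 0, "dx": 15, "dy": 0, "dz": 0, "claw": 0},
    {"ax": 0, "ay": 0, "az": 0, "dx": 0, "dy": 0, "dz": 0, "claw": 0},
  ],
)

```text
time_s: 8.2
tcp_pos: [0.6675, -0.067, 0.0206]
ee_rot: [[0.075, -0.997, -0.0], [-0.997, -0.075, -0.0], [0.0, 0.0, -1.0]]
wrist_force: [-0.1, 0.6, 0.1]
gripper_width: 0.01
gripper_force: 0.0
```

```bash
python3 -c "
from st import *
tcp();board(look('top'));board(look('wrist'))"
```

```text
tcp [ 0.6675 -0.067   0.0206] gauge along/lat mm -155.5 88.9 tool x yaw -85.69 tilt [-0.0002 -0.0001] F [-0.1  0.6  0.1] w 0.9 t 8.2
board px [267. 201.] size [120.5  91.3] along/lat -116.7 5.2 turn vs gauge -10.4
```

>>> play_rows(
  steps=[
    {"ax": 0, "ay": 0, "az": 0, "dx": 0, "dy": 5, "dz": 0, "claw": 0},
    {"ax": 0, "ay": 0, "az": 0, "dx": 0, "dy": 5, "dz": 0, "claw": 0},
    {"ax": 0, "ay": 0, "az": 0, "dx": 0, "dy": 3, "dz": 0, "claw": 0},
    {"ax": 0, "ay": 0, "az": 0, "dx": 0, "dy": 3, "dz": 0, "claw": 0},
    {"ax": 0, "ay": 0, "az": 0, "dx": 0, "dy": 3, "dz": 0, "claw": 0},
    {"ax": 0, "ay": 0, "az": 0, "dx": 0, "dy": 3, "dz": 0, "claw": 0},
    {"ax": 0, "ay": 0, "az": 0, "dx": 0, "dy": 0, "dz": 0, "claw": 0},
  ],
)

```text
time_s: 9.0
tcp_pos: [0.6458, -0.0659, 0.0207]
ee_rot: [[0.079, -0.997, 0.0], [-0.997, -0.079, 0.0], [-0.0, -0.0, -1.0]]
wrist_force: [0.4, -0.5, -0.7]
gripper_width: 0.009
gripper_force: 0.0
```

```bash
python3 -c "
from st import *
tcp();board(look('top'))"
```

```text
tcp [ 0.6458 -0.0659  0.0207] gauge along/lat mm -158.3 67.4 tool x yaw -85.5 tilt [0.0002 0.0001] F [ 0.4 -0.5 -0.7] w 0.8 t 9.0
board px [270. 200.] size [120.4  91. ] along/lat -116.3 4.1 turn vs gauge -9.51
```

>>> play_rows(
  steps=[
    {"ax": 0, "ay": 0, "az": 0, "dx": 0, "dy": 2, "dz": 0, "claw": 0},
    {"ax": 0, "ay": 0, "az": 0, "dx": 0, "dy": 2, "dz": 0, "claw": 0},
    {"ax": 0, "ay": 0, "az": 0, "dx": 0, "dy": 2, "dz": 0, "claw": 0},
    {"ax": 0, "ay": 0, "az": 0, "dx": 0, "dy": 2, "dz": 0, "claw": 0},
    {"ax": 0, "ay": 0, "az": 0, "dx": 0, "dy": 2, "dz": 0, "claw": 0},
    {"ax": 0, "ay": 0, "az": 0, "dx": 0, "dy": 0, "dz": 0, "claw": 0},
  ],
)

```text
time_s: 9.65
tcp_pos: [0.6356, -0.0668, 0.0206]
ee_rot: [[0.078, -0.997, -0.0], [-0.997, -0.078, -0.0], [0.0, 0.0, -1.0]]
wrist_force: [0.1, -0.1, 0.4]
gripper_width: 0.004
gripper_force: 0.2
```

```bash
python3 -c "
from st import *
tcp();board(look('top'))"
```

```text
tcp [ 0.6356 -0.0668  0.0206] gauge along/lat mm -158.2 57.2 tool x yaw -85.51 tilt [-0.0005 -0.    ] F [ 0.1 -0.1  0.4] w 0.4 t 9.65
board px [271. 202.] size [119.8  90.4] along/lat -112.3 -2.4 turn vs gauge -5.41
```

>>> play_rows(
  steps=[
    {"ax": 0, "ay": 0, "az": 0, "dx": 0, "dy": 2, "dz": 0, "claw": 0},
    {"ax": 0, "ay": 0, "az": 0, "dx": 0, "dy": 2, "dz": 0, "claw": 0},
    {"ax": 0, "ay": 0, "az": 0, "dx": 0, "dy": 0.5, "dz": 0, "claw": 0},
    {"ax": 0, "ay": 0, "az": 0, "dx": 0, "dy": 0, "dz": 0, "claw": 0},
    {"ax": 0, "ay": 0, "az": 0, "dx": 0, "dy": -10, "dz": 0, "claw": 0},
    {"ax": 0, "ay": 0, "az": 0, "dx": 0, "dy": -10, "dz": 0, "claw": 0},
    {"ax": 0, "ay": 0, "az": 0, "dx": 0, "dy": 0, "dz": -20, "claw": 0},
    {"ax": 0, "ay": 0, "az": 0, "dx": 0, "dy": 0, "dz": -30, "claw": 0},
    {"ax": 0, "ay": 0, "az": 0, "dx": 0, "dy": 0, "dz": -20, "claw": 0},
    {"ax": 0, "ay": 0, "az": 0, "dx": 0, "dy": 0, "dz": 0, "claw": 0},
  ],
)

```text
time_s: 10.7
tcp_pos: [0.6546, -0.0655, 0.0942]
ee_rot: [[0.079, -0.997, 0.007], [-0.997, -0.079, 0.0], [0.001, -0.007, -1.0]]
wrist_force: [0.8, -0.1, 1.0]
gripper_width: 0.008
gripper_force: 0.0
```

```bash
python3 -c "
from st import *
tcp();board(look('top','t4'))"
```

```text
tcp [ 0.6546 -0.0655  0.0942] gauge along/lat mm -158.0 76.2 tool x yaw -85.46 tilt [0.0073 0.    ] F [ 0.8 -0.1  1. ] w 0.7 t 10.7
board px [268. 203.] size [ 91.1 119.6] along/lat -111.1 -4.5 turn vs gauge -3.57
board px [ 49. 378.] size [114.1  86.4] along/lat -600.6 -335.5 turn vs gauge -4.86
```

>>> play_rows(
  steps=[
    {"ax": 0, "ay": 0, "az": 0, "dx": 18, "dy": 31, "dz": 0, "claw": 0},
    {"ax": 0, "ay": 0, "az": 0, "dx": 18, "dy": 31, "dz": 0, "claw": 0},
    {"ax": 0, "ay": 0, "az": 0, "dx": 18, "dy": 31, "dz": 0, "claw": 0},
    {"ax": 0, "ay": 0, "az": 0, "dx": 18, "dy": 31, "dz": 0, "claw": 0},
    {"ax": 0, "ay": 0, "az": 0, "dx": 17, "dy": 32, "dz": 0, "claw": 0},
    {"ax": 0, "ay": 0, "az": 0, "dx": 0, "dy": 0, "dz": 0, "claw": 0},
    {"ax": 0, "ay": 0, "az": 0, "dx": 0, "dy": 0, "dz": 30, "claw": 0},
    {"ax": 0, "ay": 0, "az": 0, "dx": 0, "dy": 0, "dz": 30, "claw": 0},
    {"ax": 0, "ay": 0, "az": 0, "dx": 0, "dy": 0, "dz": 10, "claw": 0},
    {"ax": 0, "ay": 0, "az": 0, "dx": 0, "dy": 0, "dz": 0, "claw": 0},
  ],
)

```text
time_s: 11.75
tcp_pos: [0.502, -0.1663, 0.0185]
ee_rot: [[0.079, -0.997, -0.005], [-0.997, -0.079, 0.0], [-0.0, 0.005, -1.0]]
wrist_force: [-0.4, 0.2, 1.2]
gripper_width: 0.009
gripper_force: 0.0
```

```bash
python3 -c "
from st import *
tcp();board(look('top'))"
```

```text
tcp [ 0.502  -0.1663  0.0185] gauge along/lat mm -69.5 -83.8 tool x yaw -85.49 tilt [-0.005   0.0001] F [-0.4  0.2  1.2] w 0.7 t 11.75
```

>>> play_rows(
  steps=[
    {"ax": 0, "ay": 0, "az": 0, "dx": 0, "dy": -4, "dz": 0, "claw": 0},
    {"ax": 0, "ay": 0, "az": 0, "dx": 0, "dy": -4, "dz": 0, "claw": 0},
    {"ax": 0, "ay": 0, "az": 0, "dx": 0, "dy": -3, "dz": 0, "claw": 0},
    {"ax": 0, "ay": 0, "az": 0, "dx": 0, "dy": -2, "dz": 0, "claw": 0},
    {"ax": 0, "ay": 0, "az": 0, "dx": 0, "dy": -2, "dz": 0, "claw": 0},
    {"ax": 0, "ay": 0, "az": 0, "dx": 0, "dy": -2, "dz": 0, "claw": 0},
    {"ax": 0, "ay": 0, "az": 0, "dx": 0, "dy": -2, "dz": 0, "claw": 0},
    {"ax": 0, "ay": 0, "az": 0, "dx": 0, "dy": 0, "dz": 0, "claw": 0},
  ],
)

```text
time_s: 12.6
tcp_pos: [0.5222, -0.165, 0.0205]
ee_rot: [[0.079, -0.997, 0.0], [-0.997, -0.079, -0.0], [0.0, -0.0, -1.0]]
wrist_force: [0.3, 0.4, -0.3]
gripper_width: 0.004
gripper_force: 0.0
```

```bash
sed -i 's/if 110<max(r\[1\])<140 and 80<min(r\[1\])<105/if abs(ce[i][0]-280)<80 and abs(ce[i][1]-200)<90/' st.py; python3 -c "
from st import *
tcp();board(look('top','t5'))"
```

```text
tcp [ 0.5222 -0.165   0.0205] gauge along/lat mm -69.2 -63.6 tool x yaw -85.5 tilt [ 0.0002 -0.    ] F [ 0.3  0.4 -0.3] w 0.4 t 12.6
```

>>> play_rows(
  steps=[
    {"ax": 0, "ay": 0, "az": 0, "dx": 0, "dy": -2, "dz": 0, "claw": 0},
    {"ax": 0, "ay": 0, "az": 0, "dx": 0, "dy": -2, "dz": 0, "claw": 0},
    {"ax": 0, "ay": 0, "az": 0, "dx": 0, "dy": 0, "dz": 0, "claw": 0},
    {"ax": 0, "ay": 0, "az": 0, "dx": 0, "dy": 10, "dz": 0, "claw": 0},
    {"ax": 0, "ay": 0, "az": 0, "dx": 0, "dy": 8, "dz": 0, "claw": 0},
    {"ax": 0, "ay": 0, "az": 0, "dx": 0, "dy": 0, "dz": -30, "claw": 0},
    {"ax": 0, "ay": 0, "az": 0, "dx": 0, "dy": 0, "dz": -35, "claw": 0},
    {"ax": 0, "ay": 0, "az": 0, "dx": -35, "dy": 0, "dz": -10, "claw": 64},
    {"ax": 0, "ay": 0, "az": 0, "dx": -35, "dy": 0, "dz": 0, "claw": 64},
    {"ax": 0, "ay": 0, "az": 0, "dx": -35, "dy": -16, "dz": 0, "claw": 64},
    {"ax": 0, "ay": 0, "az": 0, "dx": -35, "dy": -20, "dz": 0, "claw": 64},
    {"ax": 0, "ay": 0, "az": 0, "dx": 0, "dy": -20, "dz": 0, "claw": 64},
    {"ax": 0, "ay": 0, "az": 0, "dx": 0, "dy": -20, "dz": 0, "claw": 64},
    {"ax": 0, "ay": 0, "az": 0, "dx": 0, "dy": 0, "dz": 0, "claw": 64},
  ],
)

```text
time_s: 14.05
tcp_pos: [0.5743, -0.02, 0.0955]
ee_rot: [[0.079, -0.997, 0.002], [-0.997, -0.079, 0.0], [0.0, -0.002, -1.0]]
wrist_force: [-0.6, 0.6, 0.1]
gripper_width: 0.559
gripper_force: 0.0
```

```bash
python3 -c "
from st import *
tcp();c=look('top','t6');board(c)
k=masks(c)[0];m=(k[...,1]>80)&(k[...,2]>60);R=np.zeros_like(m);R[145:245,295:345]=1
for r in rect(c,m&R,.03):print(r)"
```

```text
tcp [ 0.5743 -0.02    0.0955] gauge along/lat mm -209.7 -0.3 tool x yaw -85.44 tilt [0.0018 0.0001] F [-0.6  0.6  0.1] w 48.7 t 14.05
board px [267. 201.] size [ 91.3 119.4] along/lat -111.1 -3.3 turn vs gauge -2.47
(array([313., 166.]), np.int32(301), array([ 655.7, -224.6]), array([35.8, 60.6]), 4.7)
(array([318., 223.]), np.int32(333), array([ 526.2, -235.2]), array([37.9, 60.2]), 4.8)
```

View pics/t6.png

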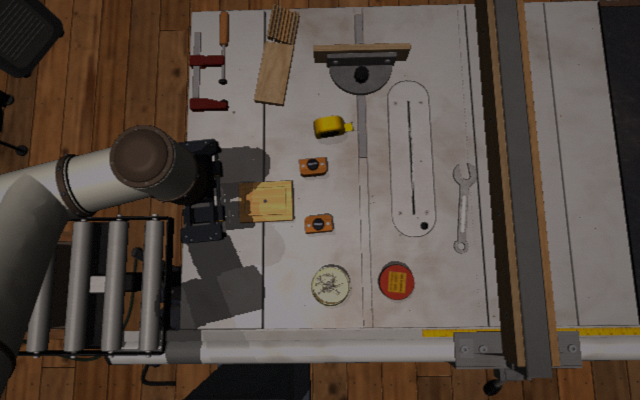

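The board, at (267,201), is nearly square: lat -3.3 mm and turn -2.5°. The two-finger push tends to drift it +lat while squaring it, so I set the claw to 50, lower and push up to just before the gap.

>>> play_rows(
  steps=[
    {"ax": 0, "ay": 0, "az": 0, "dx": 0, "dy": 0, "dz": 30, "claw": 50},
    {"ax": 0, "ay": 0, "az": 0, "dx": 0, "dy": 0, "dz": 30, "claw": 50},
    {"ax": 0, "ay": 0, "az": 0, "dx": 0, "dy": 0, "dz": 15, "claw": 50},
    {"ax": 0, "ay": 0, "az": 0, "dx": 0, "dy": 0, "dz": 0, "claw": 50},
    {"ax": 0, "ay": 0, "az": 0, "dx": 8, "dy": 0, "dz": 0, "claw": 50},
    {"ax": 0, "ay": 0, "az": 0, "dx": 8, "dy": 0, "dz": 0, "claw": 50},
    {"ax": 0, "ay": 0, "az": 0, "dx": 4, "dy": 0, "dz": 0, "claw": 50},
    {"ax": 0, "ay": 0, "az": 0, "dx": 3, "dy": 0, "dz": 0, "claw": 50},
    {"ax": 0, "ay": 0, "az": 0, "dx": 3, "dy": 0, "dz": 0, "claw": 50},
    {"ax": 0, "ay": 0, "az": 0, "dx": 3, "dy": 0, "dz": 0, "claw": 50},
    {"ax": 0, "ay": 0, "az": 0, "dx": 3, "dy": 0, "dz": 0, "claw": 50},
    {"ax": 0, "ay": 0, "az": 0, "dx": 3, "dy": 0, "dz": 0, "claw": 50},
    {"ax": 0, "ay": 0, "az": 0, "dx": 3, "dy": 0, "dz": 0, "claw": 50},
    {"ax": 0, "ay": 0, "az": 0, "dx": 0, "dy": 0, "dz": 0, "claw": 50},
  ],
)

```text
time_s: 15.5
tcp_pos: [0.5759, -0.0589, 0.0205]
ee_rot: [[0.078, -0.997, 0.0], [-0.997, -0.078, -0.0], [0.0, -0.0, -1.0]]
wrist_force: [-0.1, 0.1, -0.0]
gripper_width: 0.573
gripper_force: 0.0
```

```bash
python3 -c "
from st import *
tcp();board(look('top','t7'));board(look('wrist','w7'))"
```

```text
tcp [ 0.5759 -0.0589  0.0205] gauge along/lat mm -170.8 -1.7 tool x yaw -85.51 tilt [ 0.0002 -0.0002] F [-0.1  0.1 -0. ] w 49.8 t 15.5
board px [276. 200.] size [ 91.3 112.2] along/lat -95.2 -1.2 turn vs gauge -0.14
board px [318. 115.] size [ 87.7 108.5] along/lat -104.3 -1.9 turn vs gauge -0.04
```

View pics/w7.png

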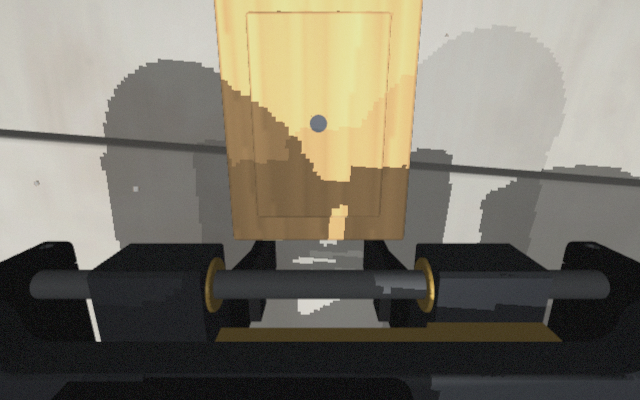

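The board is now flush with both fingers, with turn about 0 and lat about -1 mm. I push on with a 1 mm drift toward +lat, then go through slowly while watching the force.

>>> play_rows(
  steps=[
    {"ax": 0, "ay": 0, "az": 0, "dx": 2, "dy": -0.2, "dz": 0, "claw": 50},
    {"ax": 0, "ay": 0, "az": 0, "dx": 2, "dy": -0.2, "dz": 0, "claw": 50},
    {"ax": 0, "ay": 0, "az": 0, "dx": 2, "dy": -0.2, "dz": 0, "claw": 50},
    {"ax": 0, "ay": 0, "az": 0, "dx": 2, "dy": -0.2, "dz": 0, "claw": 50},
    {"ax": 0, "ay": 0, "az": 0, "dx": 2, "dy": -0.2, "dz": 0, "claw": 50},
    {"ax": 0, "ay": 0, "az": 0, "dx": 2, "dy": -0.2, "dz": 0, "claw": 50},
    {"ax": 0, "ay": 0, "az": 0, "dx": 0, "dy": 0, "dz": 0, "claw": 50},
  ],
)

```text
time_s: 16.3
tcp_pos: [0.5779, -0.0708, 0.0206]
ee_rot: [[0.078, -0.997, 0.0], [-0.997, -0.078, -0.0], [0.0, -0.0, -1.0]]
wrist_force: [-0.1, 0.2, 0.0]
gripper_width: 0.578
gripper_force: 0.0
```

```bash
cat >> st.py <<'E'
def gaps(c):
    # at several along positions, lateral edges of board (z .018) and cheek inner top edges (z .03), via pixel colour along a gauge-lateral scan line
    R=np.array(c['rotation']);o=np.array(c['xyz']);h=cv2.cvtColor(c['frame'],cv2.COLOR_BGR2HSV)
    def proj(p):
        q=(p-o)@R;return np.c_[c['cx']+c['fx']*q[:,0]/q[:,2],c['cy']+c['fy']*q[:,1]/q[:,2]].astype(np.float32)
    L=np.arange(-.07,.0701,.0005)
    for z,al in((.018,(-.09,-.08,-.07,-.06,-.05)),(.03,(-.018,-.01,0,.01,.018))):
        for a in al:
            p=np.c_[G+a*X+L[:,None]*Y,np.full(len(L),z)];uv=proj(p)
            s=cv2.remap(h,uv[None,:,0],uv[None,:,1],cv2.INTER_LINEAR)[0]
            w=(s[:,1]>80)&(s[:,2]>60)
            e=np.flatnonzero(np.diff(w.astype(int)));print(z,a,(L[e]*1e3).round(1))
E
python3 -c "
from st import *
tcp();c=look('top');board(c);gaps(c)"
```

```text
tcp [ 0.5779 -0.0708  0.0206] gauge along/lat mm -158.8 -0.7 tool x yaw -85.52 tilt [ 0.     -0.0002] F [-0.1  0.2  0. ] w 50.3 t 16.3
board px [281. 199.] size [ 91.1 110.9] along/lat -82.4 0.1 turn vs gauge -0.21
0.018 -0.09 [-45.5  -1.5   4.   46. ]
0.018 -0.08 [-45.5  45.5]
0.018 -0.07 [-46.  46.]
0.018 -0.06 [-45.5  45. ]
0.018 -0.05 [-46.   44.5]
0.03 -0.018 [-69.  -64.5 -46.5  46.   66.   68. ]
0.03 -0.01 [-60.  -46.5  46.5  61.5]
0.03 0 [-53.  -46.   46.5  55. ]
0.03 0.01 [-58.  -46.5  47.   58.5]
0.03 0.018 [-45.5  46.5]
```

Board and gap are centred to within about 0.3 mm. I push in slowly.

>>> play_rows(
  steps=[
    {"ax": 0, "ay": 0, "az": 0, "dx": 2, "dy": 0, "dz": 0, "claw": 50},
    {"ax": 0, "ay": 0, "az": 0, "dx": 2, "dy": 0, "dz": 0, "claw": 50},
    {"ax": 0, "ay": 0, "az": 0, "dx": 2, "dy": 0, "dz": 0, "claw": 50},
    {"ax": 0, "ay": 0, "az": 0, "dx": 2, "dy": 0, "dz": 0, "claw": 50},
    {"ax": 0, "ay": 0, "az": 0, "dx": 2, "dy": 0, "dz": 0, "claw": 50},
    {"ax": 0, "ay": 0, "az": 0, "dx": 2, "dy": 0, "dz": 0, "claw": 50},
    {"ax": 0, "ay": 0, "az": 0, "dx": 2, "dy": 0, "dz": 0, "claw": 50},
    {"ax": 0, "ay": 0, "az": 0, "dx": 2, "dy": 0, "dz": 0, "claw": 50},
  ],
)

```text
time_s: 17.15
tcp_pos: [0.5792, -0.0864, 0.0207]
ee_rot: [[0.079, -0.997, 0.0], [-0.997, -0.079, 0.0], [0.0, -0.0, -1.0]]
wrist_force: [-0.8, 2.6, 1.4]
gripper_width: 0.574
gripper_force: 0.9
```

>>> play_rows(
  steps=[
    {"ax": 0, "ay": 0, "az": 0, "dx": 2, "dy": 0, "dz": 0, "claw": 50},
    {"ax": 0, "ay": 0, "az": 0, "dx": 2, "dy": 0, "dz": 0, "claw": 50},
    {"ax": 0, "ay": 0, "az": 0, "dx": 2, "dy": 0, "dz": 0, "claw": 50},
    {"ax": 0, "ay": 0, "az": 0, "dx": 2, "dy": 0, "dz": 0, "claw": 50},
    {"ax": 0, "ay": 0, "az": 0, "dx": 2, "dy": 0, "dz": 0, "claw": 50},
    {"ax": 0, "ay": 0, "az": 0, "dx": 2, "dy": 0, "dz": 0, "claw": 50},
    {"ax": 0, "ay": 0, "az": 0, "dx": 2, "dy": 0, "dz": 0, "claw": 50},
    {"ax": 0, "ay": 0, "az": 0, "dx": 2, "dy": 0, "dz": 0, "claw": 50},
  ],
)

```text
time_s: 17.95
tcp_pos: [0.5803, -0.1024, 0.0205]
ee_rot: [[0.078, -0.997, -0.0], [-0.997, -0.078, 0.0], [-0.0, 0.0, -1.0]]
wrist_force: [-0.8, 2.5, 1.6]
gripper_width: 0.574
gripper_force: 1.0
```

```bash
python3 -c "
from st import *
tcp();c=look('top');gaps(c);look('wrist','w8')"
```

```text
tcp [ 0.5803 -0.1024  0.0205] gauge along/lat mm -127.0 -0.7 tool x yaw -85.5 tilt [-0.  0.] F [-0.8  2.5  1.6] w 49.9 t 17.95
0.018 -0.09 [-41.5 -32.  -28.5 -14.5 -14.   -2.    9.5  14.5  25.5  40.5]
0.018 -0.08 [-42.5 -31.5 -29.5   5.    8.5  15.   25.5  31.   35.   40.5]
0.018 -0.07 [-46.5  11.   13.   44.5]
0.018 -0.06 [-45.5  45.5]
0.018 -0.05 [-46.  45.]
0.03 -0.018 [-69.  -64.5  43.5  46.   66.   68.5]
0.03 -0.01 [-60.   43.5  46.5  61.5]
0.03 0 [-53.   42.5  46.5  55. ]
0.03 0.01 [-58.  -46.5  47.   58.5]
0.03 0.018 [-45.5  46.5]
```

View pics/w8.png

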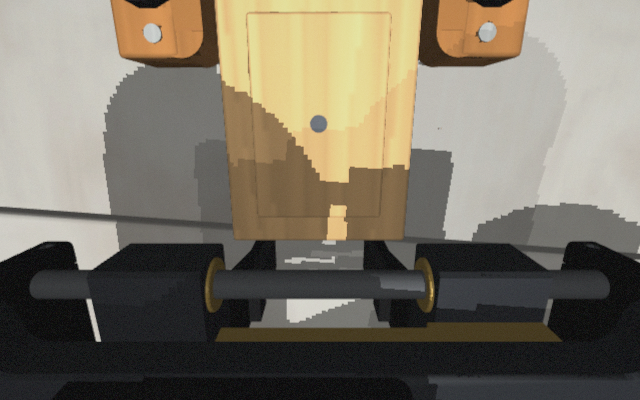

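The board is between the cheeks at (212,45) and (425,45), with even slits and only sliding friction of about 2.6 N. I continue.

>>> play_rows(
  steps=[
    {"ax": 0, "ay": 0, "az": 0, "dx": 3, "dy": 0, "dz": 0, "claw": 50},
    {"ax": 0, "ay": 0, "az": 0, "dx": 3, "dy": 0, "dz": 0, "claw": 50},
    {"ax": 0, "ay": 0, "az": 0, "dx": 3, "dy": 0, "dz": 0, "claw": 50},
    {"ax": 0, "ay": 0, "az": 0, "dx": 3, "dy": 0, "dz": 0, "claw": 50},
    {"ax": 0, "ay": 0, "az": 0, "dx": 3, "dy": 0, "dz": 0, "claw": 50},
    {"ax": 0, "ay": 0, "az": 0, "dx": 3, "dy": 0, "dz": 0, "claw": 50},
    {"ax": 0, "ay": 0, "az": 0, "dx": 3, "dy": 0, "dz": 0, "claw": 50},
    {"ax": 0, "ay": 0, "az": 0, "dx": 3, "dy": 0, "dz": 0, "claw": 50},
    {"ax": 0, "ay": 0, "az": 0, "dx": 3, "dy": 0, "dz": 0, "claw": 50},
    {"ax": 0, "ay": 0, "az": 0, "dx": 3, "dy": 0, "dz": 0, "claw": 50},
  ],
)

```text
time_s: 19.05
tcp_pos: [0.5826, -0.1324, 0.0204]
ee_rot: [[0.078, -0.997, -0.0], [-0.997, -0.078, -0.0], [-0.0, 0.0, -1.0]]
wrist_force: [-0.6, 1.6, -0.3]
gripper_width: 0.572
gripper_force: 0.5
```

>>> play_rows(
  steps=[
    {"ax": 0, "ay": 0, "az": 0, "dx": 3, "dy": 0, "dz": 0, "claw": 50},
    {"ax": 0, "ay": 0, "az": 0, "dx": 3, "dy": 0, "dz": 0, "claw": 50},
    {"ax": 0, "ay": 0, "az": 0, "dx": 3, "dy": 0, "dz": 0, "claw": 50},
    {"ax": 0, "ay": 0, "az": 0, "dx": 3, "dy": 0, "dz": 0, "claw": 50},
    {"ax": 0, "ay": 0, "az": 0, "dx": 3, "dy": 0, "dz": 0, "claw": 50},
    {"ax": 0, "ay": 0, "az": 0, "dx": 3, "dy": 0, "dz": 0, "claw": 50},
    {"ax": 0, "ay": 0, "az": 0, "dx": 3, "dy": 0, "dz": 0, "claw": 50},
    {"ax": 0, "ay": 0, "az": 0, "dx": 3, "dy": 0, "dz": 0, "claw": 50},
    {"ax": 0, "ay": 0, "az": 0, "dx": 3, "dy": 0, "dz": 0, "claw": 50},
    {"ax": 0, "ay": 0, "az": 0, "dx": 3, "dy": 0, "dz": 0, "claw": 50},
  ],
)

```text
time_s: 20.05
tcp_pos: [0.585, -0.1623, 0.0205]
ee_rot: [[0.078, -0.997, -0.0], [-0.997, -0.078, 0.0], [-0.0, 0.0, -1.0]]
wrist_force: [-0.5, 0.1, -0.6]
gripper_width: 0.57
gripper_force: 0.4
```

```bash
python3 -c "
from st import *
tcp()"
```

```text
tcp [ 0.585  -0.1623  0.0205] gauge along/lat mm -66.9 -0.7 tool x yaw -85.5 tilt [-0.0001  0.    ] F [-0.5  0.1 -0.6] w 49.6 t 20.05
```

>>> play_rows(
  steps=[
    {"ax": 0, "ay": 0, "az": 0, "dx": 3, "dy": 0, "dz": 0, "claw": 50},
    {"ax": 0, "ay": 0, "az": 0, "dx": 3, "dy": 0, "dz": 0, "claw": 50},
    {"ax": 0, "ay": 0, "az": 0, "dx": 3, "dy": 0, "dz": 0, "claw": 50},
    {"ax": 0, "ay": 0, "az": 0, "dx": 3, "dy": 0, "dz": 0, "claw": 50},
    {"ax": 0, "ay": 0, "az": 0, "dx": 3, "dy": 0, "dz": 0, "claw": 50},
    {"ax": 0, "ay": 0, "az": 0, "dx": 3, "dy": 0, "dz": 0, "claw": 50},
    {"ax": 0, "ay": 0, "az": 0, "dx": 3, "dy": 0, "dz": 0, "claw": 50},
    {"ax": 0, "ay": 0, "az": 0, "dx": 3, "dy": 0, "dz": 0, "claw": 50},
    {"ax": 0, "ay": 0, "az": 0, "dx": 3, "dy": 0, "dz": 0, "claw": 50},
    {"ax": 0, "ay": 0, "az": 0, "dx": 3, "dy": 0, "dz": 0, "claw": 50},
  ],
)

```text
time_s: 21.05
tcp_pos: [0.5874, -0.1922, 0.0206]
ee_rot: [[0.078, -0.997, 0.0], [-0.997, -0.078, 0.0], [0.0, -0.0, -1.0]]
wrist_force: [-0.6, 0.9, -1.4]
gripper_width: 0.577
gripper_force: 0.5
```

>>> play_rows(
  steps=[
    {"ax": 0, "ay": 0, "az": 0, "dx": 3, "dy": 0, "dz": 0, "claw": 50},
    {"ax": 0, "ay": 0, "az": 0, "dx": 3, "dy": 0, "dz": 0, "claw": 50},
    {"ax": 0, "ay": 0, "az": 0, "dx": 3, "dy": 0, "dz": 0, "claw": 50},
    {"ax": 0, "ay": 0, "az": 0, "dx": 3, "dy": 0, "dz": 0, "claw": 50},
    {"ax": 0, "ay": 0, "az": 0, "dx": 3, "dy": 0, "dz": 0, "claw": 50},
    {"ax": 0, "ay": 0, "az": 0, "dx": 3, "dy": 0, "dz": 0, "claw": 50},
    {"ax": 0, "ay": 0, "az": 0, "dx": 3, "dy": 0, "dz": 0, "claw": 50},
    {"ax": 0, "ay": 0, "az": 0, "dx": 3, "dy": 0, "dz": 0, "claw": 50},
    {"ax": 0, "ay": 0, "az": 0, "dx": 3, "dy": 0, "dz": 0, "claw": 50},
    {"ax": 0, "ay": 0, "az": 0, "dx": 3, "dy": 0, "dz": 0, "claw": 50},
  ],
)

```text
time_s: 22.05
tcp_pos: [0.5898, -0.2221, 0.0206]
ee_rot: [[0.078, -0.997, 0.0], [-0.997, -0.078, -0.0], [0.0, -0.0, -1.0]]
wrist_force: [-0.4, 1.0, -1.1]
gripper_width: 0.573
gripper_force: 0.5
```

```bash
python3 -c "
from st import *
tcp();look('wrist','w9')"
```

```text
tcp [ 0.5898 -0.2221  0.0206] gauge along/lat mm -6.9 -0.7 tool x yaw -85.5 tilt [ 0. -0.] F [-0.4  1.  -1.1] w 49.9 t 22.05
```

View pics/w9.png

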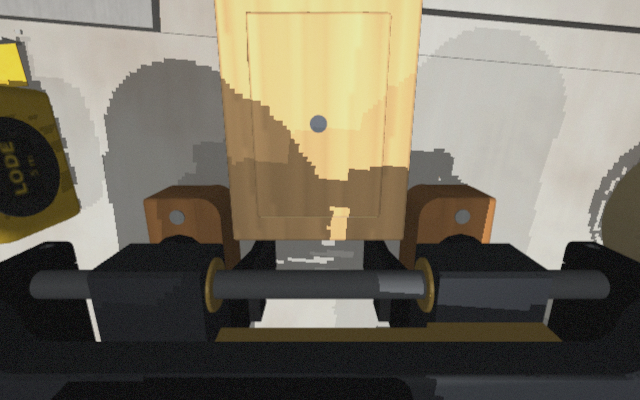

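The board keeps sliding straight, with its trailing edge at row 240 and about 3 mm past mid-gap. The tape at (30,170) is clear because the gripper body stays above it. I do the last 33 mm, then back off and lift.

>>> play_rows(
  steps=[
    {"ax": 0, "ay": 0, "az": 0, "dx": 3, "dy": 0, "dz": 0, "claw": 50},
    {"ax": 0, "ay": 0, "az": 0, "dx": 3, "dy": 0, "dz": 0, "claw": 50},
    {"ax": 0, "ay": 0, "az": 0, "dx": 3, "dy": 0, "dz": 0, "claw": 50},
    {"ax": 0, "ay": 0, "az": 0, "dx": 3, "dy": 0, "dz": 0, "claw": 50},
    {"ax": 0, "ay": 0, "az": 0, "dx": 3, "dy": 0, "dz": 0, "claw": 50},
    {"ax": 0, "ay": 0, "az": 0, "dx": 3, "dy": 0, "dz": 0, "claw": 50},
    {"ax": 0, "ay": 0, "az": 0, "dx": 3, "dy": 0, "dz": 0, "claw": 50},
    {"ax": 0, "ay": 0, "az": 0, "dx": 3, "dy": 0, "dz": 0, "claw": 50},
    {"ax": 0, "ay": 0, "az": 0, "dx": 3, "dy": 0, "dz": 0, "claw": 50},
    {"ax": 0, "ay": 0, "az": 0, "dx": 3, "dy": 0, "dz": 0, "claw": 50},
    {"ax": 0, "ay": 0, "az": 0, "dx": 2, "dy": 0, "dz": 0, "claw": 50},
    {"ax": 0, "ay": 0, "az": 0, "dx": 2, "dy": 0, "dz": 0, "claw": 50},
    {"ax": 0, "ay": 0, "az": 0, "dx": 0, "dy": 0, "dz": 0, "claw": 50},
  ],
)

```text
time_s: 23.4
tcp_pos: [0.5925, -0.2562, 0.0206]
ee_rot: [[0.078, -0.997, 0.0], [-0.997, -0.078, -0.0], [0.0, -0.0, -1.0]]
wrist_force: [0.6, 0.5, -0.4]
gripper_width: 0.572
gripper_force: 0.0
```

>>> play_rows(
  steps=[
    {"ax": 0, "ay": 0, "az": 0, "dx": -5, "dy": 0, "dz": 0, "claw": 50},
    {"ax": 0, "ay": 0, "az": 0, "dx": -10, "dy": 0, "dz": 0, "claw": 50},
    {"ax": 0, "ay": 0, "az": 0, "dx": -5, "dy": 0, "dz": 0, "claw": 50},
    {"ax": 0, "ay": 0, "az": 0, "dx": 0, "dy": 0, "dz": -20, "claw": 50},
    {"ax": 0, "ay": 0, "az": 0, "dx": 0, "dy": 0, "dz": -40, "claw": 50},
    {"ax": 0, "ay": 0, "az": 0, "dx": 0, "dy": 0, "dz": -40, "claw": 50},
    {"ax": 0, "ay": 0, "az": 0, "dx": -40, "dy": 0, "dz": 0, "claw": 50},
    {"ax": 0, "ay": 0, "az": 0, "dx": -40, "dy": 0, "dz": 0, "claw": 50},
    {"ax": 0, "ay": 0, "az": 0, "dx": -40, "dy": 0, "dz": 0, "claw": 50},
    {"ax": 0, "ay": 0, "az": 0, "dx": -40, "dy": 0, "dz": 0, "claw": 50},
    {"ax": 0, "ay": 0, "az": 0, "dx": 0, "dy": 0, "dz": 0, "claw": 50},
  ],
)

```text
time_s: 24.5
tcp_pos: [0.5779, -0.0719, 0.121]
ee_rot: [[0.084, -0.996, 0.0], [-0.996, -0.084, 0.001], [-0.0, -0.001, -1.0]]
wrist_force: [-0.2, 0.9, 0.4]
gripper_width: 0.571
gripper_force: 0.0
```

```bash
python3 -c "
from st import *
tcp();c=look('top','t9')
k=masks(c)[0];m=(k[...,1]>80)&(k[...,2]>60);R=np.zeros_like(m);R[100:310,295:420]=1
for z in(.018,.03):
  for r in rect(c,m&R,z):
    q=r[2]/1e3-G;print(z,r,'along/lat',(q@X*1e3).round(1),(q@Y*1e3).round(1))
"
```

```text
tcp [ 0.5779 -0.0719  0.121 ] gauge along/lat mm -157.6 -0.7 tool x yaw -85.16 tilt [0.0005 0.0005] F [-0.2  0.9  0.4] w 49.7 t 24.5
0.018 (array([328., 124.]), np.int32(399), array([ 757.6, -261.5]), array([35.9, 68.4]), 10.0) along/lat 45.5 163.5
0.018 (array([313., 166.]), np.int32(302), array([ 658.5, -224.2]), array([36.2, 61.4]), 4.7) along/lat 0.5 67.7
0.018 (array([359., 191.]), np.int32(2153), array([ 598.8, -326.4]), array([ 91.2, 119.9]), 4.5) along/lat 97.7 0.1
0.018 (array([318., 223.]), np.int32(333), array([ 527.4, -235. ]), array([38.4, 60.9]), 4.8) along/lat 1.0 -63.9
0.018 (array([397., 282.]), np.int32(967), array([ 398.4, -402.9]), array([73. , 71.8]), 89.2) along/lat 158.3 -205.7
0.03 (array([328., 124.]), np.int32(399), array([ 753.5, -261.4]), array([35.4, 67.5]), 10.0) along/lat 45.0 159.5
0.03 (array([313., 166.]), np.int32(302), array([ 655.7, -224.6]), array([35.8, 60.6]), 4.7) along/lat 0.7 64.8
0.03 (array([359., 191.]), np.int32(2153), array([ 596.7, -325.4]), array([ 90. , 118.3]), 4.5) along/lat 96.6 -1.9
0.03 (array([318., 223.]), np.int32(333), array([ 526.2, -235.2]), array([37.9, 60.2]), 4.8) along/lat 1.1 -65.1
0.03 (array([397., 282.]), np.int32(967), array([ 398.8, -401. ]), array([72.1, 70.9]), 89.2) along/lat 156.4 -205.1
```

View pics/t9.png

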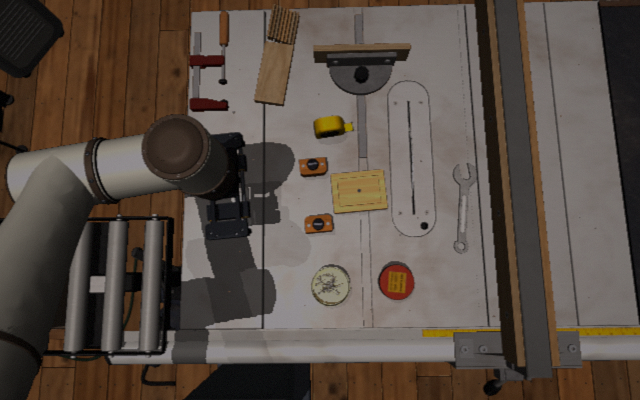

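The board, at (359,191), lies square beyond the cheeks, about 6.5 mm clear. The tape and both tins are where they were, and the hand is well away, so I hand in.

```bash
python3 -c "
from station import *
print(finish_job())"
```

```text
the job is handed in; nothing more can be done
None
```

I pushed the drawer front flat through the gauge to about 6.5 mm clear of the cheeks on the far side, left the other things where they were, moved the hand away and handed the job in at about 25 s; no verdict was returned.

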